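Set the eccentric guide roller of a slide-carrier track to its gauge

ROBOT

A 7-joint arm with a two-finger parallel gripper is mounted at the origin on the work surface. World frame = base frame: x ahead of the robot, y to its left, z up, the work surface at z = 0. Lengths are in m, angles in degrees, forces in N, time in s.
With the tool pointing down it reaches from about 0.425 to 0.875 m from the base axis. Payload 4.7 kg.
Tool frame: the origin (TCP) lies midway between the tips of the shut fingers; the grasp point (between the pads) lies 19 mm behind it; z points along the fingers, y is the line along which they close (so a half turn about z gives the same grasp; the last joint's range is limited). The gripper opens to 87 mm and grips with 3 to 60 N. Pads are 19 mm wide; open, the fingers measure 117 mm over their backs; the gripper's body (75 mm by 190 mm) begins 51 mm behind the grasp point.
Start: joints at [-73.39, 18.392, -4.016, 83.108, 1.295, 78.541, -3.26], TCP at [0.177, 0.625, 0.223] pointing down, gripper open.
Joint ranges: [-163.93, 163.93], [-17.29, 119.83], [-79.2, 71.16], [3.27, 140.29], [-89.18, 269.18], [5.43, 117.66], [-154.24, 154.24]. Speed limits (degrees/s): [147.25, 147.25, 180, 180, 180, 180, 180].

INTERFACE

Orientations are given as [roll, pitch, yaw] about the fixed x, y, z axes, in that order (R = Rz(yaw) Ry(pitch) Rx(roll)).
In Python, from cell import env, viewer, boxes_of, masks_of gives the robot as it stands. The module is installed in compiled form; this text tells all that it offers.
- The arm moves only by the tool apply_moves, never from a script. Its argument "moves" is a list of rows, each a list of 7 numbers: the shift along the tool's x, y, z scaled (see below), then the turn, a rotation vector about the tool's x, y, z scaled (see below), then the opening, from 0 (shut) to 1 (fully open). A call has 1 to 20 rows; each row is the pose to reach, as a shift and turn from the pose commanded when the call began, along the tool's axes at that moment; what a row does not reach only later rows make up. The controller multiplies each number of a shift by 0.2 m and each number of a turn by 1.5 rad. A row lasts 1/10 s, in which the tool goes at most 50 mm and 8.59 degrees, less where a joint would pass 70% of its speed; a pose out of reach is approached as far as the arm can. A call with a number of a shift or a turn outside -1 to 1 is refused whole. A call with a gripper value outside its range is refused whole. The fingers move at their own pace and stop on an object; "grip_force" is the grip in N (left out, the last holds). Time passes only in rows, so rows that repeat a pose let the fingers close. It gives the time, the measured TCP pose, the force, the opening and the grip force at its end, in the units of the state.
- env.get_obs(): the state, without advancing time (a new reading comes with each control period).
- viewer.read_camera(name): name is "side" or "top"; returns the picture (400x640x3 uint8, red, green, blue); there is no depth.
- viewer.get_calibration(name): a dict with "fov_y" (degrees; the focal length in pixels is half the picture's height over the tangent of half this angle, whatever the lens; pixels are square), "cx", "cy" (the principal point, pixels), "k1" (the pictures are not rectified: a ray, as slopes to the right and down, at radius r is drawn at 1 + k1 r^2 times it, then the intrinsics apply), "position" and "orientation" of the camera in the world. Camera axes: x right, y up, looking along -z (the intrinsics and any distortion apply to the point x, -y, -z); pixel columns grow to the right and rows downward; lengths in m; the calibration is good to about 2 mm. A picture is of the moment at which its call begins. get_calibration takes no time and is no camera call.
- env.sign_off(): hands the job in; it is judged then, once.
Trained networks look in the newest picture that a camera, given by its name, has taken for a name from the list of things; names that differ only in an ending like _2 or _b are one class to them, and where a whole thing is asked for, a point or a joint stands for the part that bears it (a point fixed in the world has none). Each returns a list of dicts, best first, with "conf" (0 to 1); they miss things now and then, are a little off and sometimes report something else, mostly with a low value. They report only what shows in the picture. A call takes as long as a camera call.
- boxes_of(camera, target): "location" ([column, row] in pixels, amid what is visible of it).
- masks_of(camera, target): "pixels" (400x640 bool, what is visible of it) and "location" ([column, row] in pixels, amid what is visible of it).
The state is a dict: "time_s": time; "qpos": joint angles; "joint_velocities": joint speeds; "effort": joint torques, N m; "tool_pos": TCP position; "tool_rot": TCP orientation; "force": force on the tool from outside, world axes, zero at the start; "wrist_torque": the same for the moment, N m; "grip_width": finger opening in m; "grasp_force": force on a finger pad.
Only numpy, scipy, OpenCV 4.12 (cv2) and the standard library are available. Lean on these libraries where they do the work, as an engineer would, in place of code of your own. Each camera call takes 0.05 s, during which the arm holds its last target. There are 200 camera calls.

TASK

Set the guide roller of the slide-carrier track: with the roller backed off, slide the orange gauge along the track until it lies beside the roller, then turn the eccentric bolt by its lever until the roller just bears on the gauge, without forcing it. Then push the gauge on through to the end stop, which should take only a light drag, so that the roller stays set to the gauge's width; keep the gauge flat on the track and disturb nothing else.

Things in the scene. Friction and masses are not known exactly. Their poses are not given: they have to be found in the camera images.
- track: Fixed aluminium feed track, 164 mm wide (x), 480 mm long (y); work travels along +y. Origin at bench height, z up; its floor is at z = 20 mm. Rails 18 mm high, 14 mm thick, y from -205 to +205 mm: far (datum) rail with inner face at x = +42.75 mm, near rail with inner face at x = -47.25 mm, open for the roller from y = -34 to +34 mm. Open at the -y end.
- end_stop (a point): Middle of the face of the grey end stop, 18 mm high, that closes the channel, at y = +205 mm of the track, 29 mm above the bench. It does not move. Behind it stands a motor, 36 mm high.
- gauge: Loose orange plate, 85.5 (its x) by 127.5 (its y) by 20 mm high, corners rounded to 8 mm, about 0.45 kg. Origin at the centre of its underside, z up. Starts flat on the track floor on the -y side of the roller, nearly aligned with the track. Too wide to grasp; pushed on its end (3 to 9 N out of the set roller). Against the end stop its origin is at y = +141 mm of the track.
- bolt_axis (a point): Point on the vertical axis of the eccentric bolt, 50 mm above the bench, at x = -62.75 mm, y = -10 mm of the track. It does not move.
- lever_knob (a point): Centre of the top of the red upright knob (20 mm diameter, 34 mm tall, top 86 mm above the bench) at the end of the eccentric bolt's dark lever, 80 mm from the bolt axis, on the near (-x) side of the track. The lever bar, 16 mm wide, lies 52 to 62 mm above the bench, above rails and gauge.
- roller: White guide roller (40 mm diameter, 15 mm high, just above the track floor, spins freely about its origin's z), carried by the eccentric bolt 10 mm off the bolt's axis. Gap between roller and datum rail = 22.75 mm - x of the roller in the track frame (x is negative); it equals the gauge's 85.5 mm at x = -62.75 mm, y = 0.
- cam_bolt (a joint): Angle of the eccentric bolt, rad, 0 to 1.9, growing clockwise from above, which closes the gap: gap = 85.5 mm - 10 mm x sin(angle - 1.1). At 1.1 the lever points along the track's -x. Starts at 0.1 to 0.75, lever leaning to -y. Stays where left. Takes 1 to 2 N at the knob; once the roller pins the gauge to the datum rail, about 1 N more per mm; over 10 N is forcing it.
- flask: Loose stoppered glass volumetric flask, 66 mm diameter, 176 mm tall, origin at the centre of its base; a bystander beyond the track.
- dropper_bottle: Loose small amber bottle with a black cap, 42 mm diameter, 85 mm tall, origin at the centre of its base; a bystander beyond the track.
- slide_box: Loose blue box of slides with a pale lid, 87 by 167 by 37 mm high, origin at the centre of its underside; a bystander off the open (-y) end of the track.

How it is judged (in metres and radians):
On the way, in this order (a step that is already met when the one before it is completed fails the run):
1. the gauge lies flat beside the roller while the roller is still backed off (y of gauge in the frame of track between -0.045 and 0.045 m and x of roller in the frame of track below -0.0645 m), for 0.2 s.
2. the roller is turned in to the gauge's width and bears on the gauge that lies beside it (y of gauge in the frame of track between -0.05 and 0.05 m and x of roller in the frame of track between -0.06335 and -0.06175 m and contact force between roller and gauge above 1 N), for 0.2 s.
At the end, for the whole second after the job is handed in: The gap between roller and datum rail is 84.5 to 86.1 mm (gauge width 85.5 mm), and the gauge lies flat and at rest in the channel within 15 mm of the end stop (x of roller in the frame of track between -0.06335 and -0.06175 m and y of gauge in the frame of track between 0.126 and 0.146 m and z of gauge in the frame of track below 0.024 m and angle between gauge's own z axis and vertical below 0.05 rad and linear speed of gauge below 0.01 m/s); the robot touches nothing.
It fails at once if the roller is forced into the gauge (contact force between roller and gauge above 90 N).
It fails at once if the gauge is lifted or tipped off the track floor (z of gauge in the frame of track above 0.032 m or angle between gauge's own z axis and vertical above 0.2 rad).
It fails at once if the flask is moved or tipped (distance of flask from where it was at the start of the episode above 0.02 m or angle between flask's own z axis and vertical above 0.3 rad).
It fails at once if the bottle is moved or tipped (distance of dropper_bottle from where it was at the start of the episode above 0.02 m or angle between dropper_bottle's own z axis and vertical above 0.3 rad).
It fails at once if the slide box is moved (distance of slide_box from where it was at the start of the episode above 0.02 m).
It also fails if it takes over 61 s, if anything falls off the work surface, if the arm or the gripper's body presses on something with over 40 N, if the wrist force passes 120 N, or if a joint passes its speed limit or range.

## Working session

There is one attempt and no reset: what is moved stays moved. The work goes in short steps, Python scripts to look and compute and a tool call to move; the robot and the scene stay as the last step left them, time stands still between calls to the robot, and variables do not carry over. Pictures are saved under pics/ and viewed, at most 10 in all, crops included, and the job is handed in when it is done.

Besides the shell and the picture viewer there is one more tool, called after ">>>" by a JSON object that holds its "op" and its "data". apply_moves: Moves the arm, as the interface text tells. Shifts and turns lie within -1 to 1; 1 stands for 0.2 m of shift or 1.5 rad of turn. Its arguments: {"type":"object","properties":{"moves":{"type":"array","items":{"type":"array","items":{"type":"number","minimum":-1,"maximum":1}}},"grip_force":{"type":"number"}},"required":["moves"]}

```bash
mkdir -p pics
cat > h.py <<'E'
import numpy as np, cv2
from scipy.spatial.transform import Rotation as R
from cell import env, viewer, boxes_of, masks_of
def cal(n):
    c=viewer.get_calibration(n); return c
def Rm(c):
    o=np.array(c["orientation"],float)
    return R.from_euler('xyz',o,degrees=True).as_matrix() if o.size==3 else (R.from_quat(o).as_matrix() if o.size==4 else o.reshape(3,3))
def proj(n,P):
    c=cal(n);f=200/np.tan(np.radians(c["fov_y"])/2)
    p=(np.atleast_2d(P)-c["position"])@Rm(c)
    s=np.c_[p[:,0],-p[:,1]]/-p[:,2:]
    s=s*(1+c["k1"]*(s**2).sum(1,keepdims=True))
    return s*f+[c["cx"],c["cy"]]
def unproj(n,uv,z):
    c=cal(n);f=200/np.tan(np.radians(c["fov_y"])/2)
    d=(np.atleast_2d(uv).astype(float)-[c["cx"],c["cy"]])/f
    s=d.copy()
    for _ in range(20): s=d/(1+c["k1"]*(s**2).sum(1,keepdims=True))
    r=np.c_[s[:,0],-s[:,1],-np.ones(len(s))]@Rm(c).T
    C=np.array(c["position"]); return C+r*((z-C[2])/r[:,2])[:,None]
E
cat > a.py <<'E'
from h import *
for n in("top","side"):
    im=viewer.read_camera(n); cv2.imwrite(f"pics/{n}0.png",im[:,:,::-1]); print(n,cal(n))
    for t in("track","gauge","lever_knob","roller","flask","dropper_bottle","slide_box"):
        print(t,[(np.round(d["location"],1).tolist(),round(d["conf"],2)) for d in boxes_of(n,t)[:2]])
print(env.get_obs())
E
python3 a.py
```

```text
top {'fov_y': 54.60798845449333, 'cx': 317.7586824058143, 'cy': 199.7851031331698, 'k1': -0.07748666648233195, 'position': array([0.57280272, 0.01418108, 0.9144002 ]), 'orientation': array([  2.31589748,  -1.19872747, -90.62659628])}
track [([254.6, 214.3], 0.71), ([293.9, 143.3], 0.35)]
gauge [([314.9, 213.4], 0.76)]
lever_knob [([282.1, 243.1], 0.88)]
roller [([251.0, 212.4], 0.66)]
flask [([295.3, 143.4], 0.77), ([270.2, 242.1], 0.55)]
dropper_bottle [([245.8, 140.6], 0.77)]
slide_box [([425.3, 230.4], 0.75), ([245.4, 141.4], 0.75)]
side {'fov_y': 51.45156024866331, 'cx': 319.74873108607034, 'cy': 201.5273298757698, 'k1': 0.0059221512281451005, 'position': array([ 0.39992148, -0.55350402,  0.73410864]), 'orientation': array([ 43.12412691,   0.85002623, -24.29424297])}
track [([269.5, 206.2], 0.87)]
gauge [([292.8, 229.9], 0.8), ([350.1, 187.0], 0.56)]
lever_knob [([249.8, 211.1], 0.69)]
roller [([332.1, 160.6], 0.7), ([262.1, 215.7], 0.4)]
flask []
dropper_bottle [([331.6, 163.8], 0.74)]
slide_box [([322.9, 340.5], 0.86)]
{'time_s': 0.8, 'qpos': array([-73.3887039 ,  18.38891129,  -4.01563776,  83.10877631,
         1.29458956,  78.54214557,  -3.26002885]), 'joint_velocities': array([-0.11396262,  0.01543826, -0.03763025,  0.1174581 ,  0.0494266 ,
        0.03110501,  0.04918955]), 'effort': array([-4.96002770e-05, -4.91047668e+01, -4.03195331e-01, -3.12761843e+01,
       -6.38605608e-02,  3.31339461e-02,  2.56401753e-07]), 'tool_pos': array([0.177052  , 0.6254261 , 0.22260988]), 'tool_rot': array([1.79994722e+02, 2.65179513e-03, 1.64196978e+02]), 'force': array([-0.38845634,  0.47794968, -0.11560113]), 'wrist_torque': array([-0.04306888, -0.00170957,  0.01651095]), 'grasp_force': 0.0, 'grip_width': 0.08693307360376654}
```

View images.

View pics/top0.png

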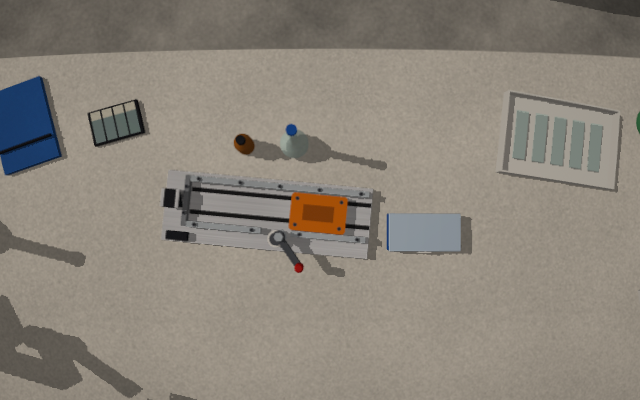

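View pics/side0.png

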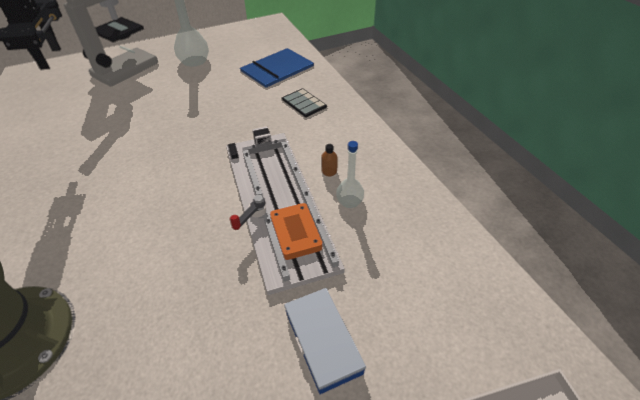

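```bash
cat > b.py <<'E'
from h import *
im=viewer.read_camera("top")
hsv=cv2.cvtColor(im,cv2.COLOR_RGB2HSV)
def rect(m,z):
    c=max(cv2.findContours(m.astype(np.uint8),0,1)[0],key=cv2.contourArea)[:,0]
    w=unproj("top",c,z)[:,:2]; (a,b),(w_,h_),t=cv2.minAreaRect((w*1000).astype(np.float32)); return np.round([a,b,w_,h_,t],1)
og=(hsv[...,0]>5)&(hsv[...,0]<16)&(hsv[...,1]>180)&(hsv[...,2]>90); og[:,:285]=0
print("gauge hsv",rect(og,.040))
m=masks_of("top","gauge")[0]; print("gauge net",rect(m["pixels"],.04))
red=((hsv[...,0]<4)|(hsv[...,0]>174))&(hsv[...,1]>150); red[:230]=0
v=np.argwhere(red)[:,::-1]; print("knob px",v.mean(0),len(v),unproj("top",v.mean(0),.075))
for d in masks_of("top","track")[:2]: print("track",d["conf"],rect(d["pixels"],.02),d["pixels"].sum())
d=masks_of("top","lever_knob")[:1]
for k in d: print("lever",k["location"])
for z in(.02,.062): print(unproj("top",[278,238],z))
big=cv2.resize(im[160:280,150:390],None,fx=3.3,fy=3.3,interpolation=cv2.INTER_CUBIC)
cv2.imwrite("pics/top1.png",big[:,:,::-1])
E
python3 b.py
```

```text
gauge hsv [577.8  -4.3 127.5  84.1  83.9]
gauge net [578.8  -3.7 127.6  88.2  84.3]
knob px [298.4375 267.25  ] 64 [[0.46135712 0.03952043 0.075     ]]
track 0.78 [556.6 121.4 490.3 210.   84.3] 12781
lever [281.8, 241.1]
[[0.52171975 0.08751231 0.02      ]]
[[0.52411855 0.08406876 0.062     ]]
```

View pics/top1.png

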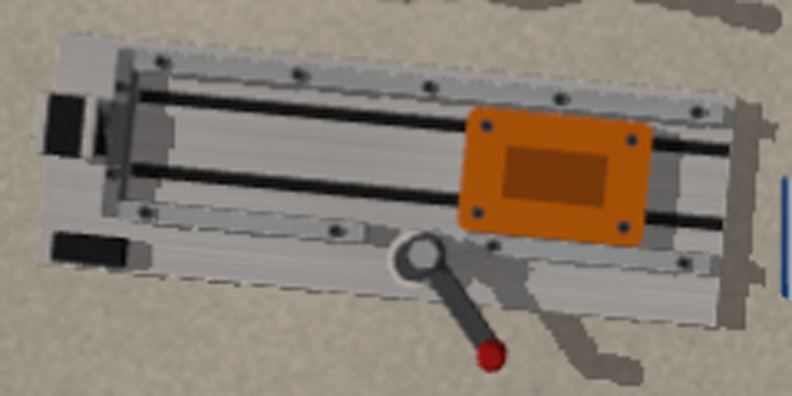

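```bash
cat > c.py <<'E'
from h import *
from scipy.optimize import least_squares
uv=np.array([[737,95],[717,326],[65,36],[40,262],[421,251],[723,124],[719,152-1+0]])[:5]/3.3+[150,160]-.35
L=np.array([[82,-240,20],[-82,-240,20],[82,240,20],[-82,240,20],[-62.75,-10,62]])/1000
def T(p,L): 
    c,s=np.cos(p[2]),np.sin(p[2]); return np.c_[p[0]+c*L[:,0]-s*L[:,1],p[1]+s*L[:,0]+c*L[:,1],L[:,2]]
r=least_squares(lambda p:(proj("top",T(p,L))-uv).ravel(),[.58,.08,-.1]); p=r.x
print("track",p,np.degrees(p[2]),r.fun.round(1)); np.save("p.npy",p)
def inv(P): c,s=np.cos(p[2]),np.sin(p[2]); d=np.array(P)[:2]-p[:2]; return np.round([1000*(c*d[0]+s*d[1]),1000*(-s*d[0]+c*d[1])],1)
print("gauge trk",inv([.5783,-.004]),"knob",inv([.4614,.0395]))
k=inv([.4614,.0395])-[-62.75,-10]; print("knob r",np.hypot(*k),"angle",1.1+np.arctan2(k[1],-k[0]))
for n in("top","side"):
  im=viewer.read_camera(n).copy()
  for a,b in [((82,-240,20),(82,240,20)),((-82,-240,20),(-82,240,20)),((42.75,-205,38),(42.75,205,38)),((-47.25,-205,38),(-47.25,205,38)),((-47.25,205,38),(42.75,205,38)),((-62.75,-10,62),(-62.75,-9,62))]:
    q=proj(n,T(p,np.array([a,b])/1000)); cv2.line(im,*[tuple(int(round(x)) for x in w) for w in q],(255,0,255),1)
  im=im[160:280,150:390] if n=="top" else im[120:300,200:380]
  cv2.imwrite(f"pics/{n}2.png",cv2.resize(im,None,fx=3.3,fy=3.3,interpolation=cv2.INTER_CUBIC)[:,:,::-1])
E
python3 c.py; python3 -c "
import cv2,numpy as np
a=cv2.imread('pics/top2.png')[:,:600];b=cv2.imread('pics/side2.png')
a=cv2.imread('pics/top2.png');b=cv2.resize(b,(330,330));
c=np.zeros((596,800,3),np.uint8);a=cv2.resize(a,(528,264));c[:264,:528]=a;c[264:594,:330]=b;cv2.imwrite('pics/mix.png',c)"
```

```text
track [ 0.58038889  0.10670613 -0.09632719] -5.519141199648607 [ 2.7 -2.2  3.1 -1.6  0.9 -2.   1.5 -0.2 -7.7  5.6]
gauge trk [   8.6 -110.4] knob [-112.   -78.3]
knob r 84.20482468362486 angle 0.15393991033233978
```

View pics/mix.png

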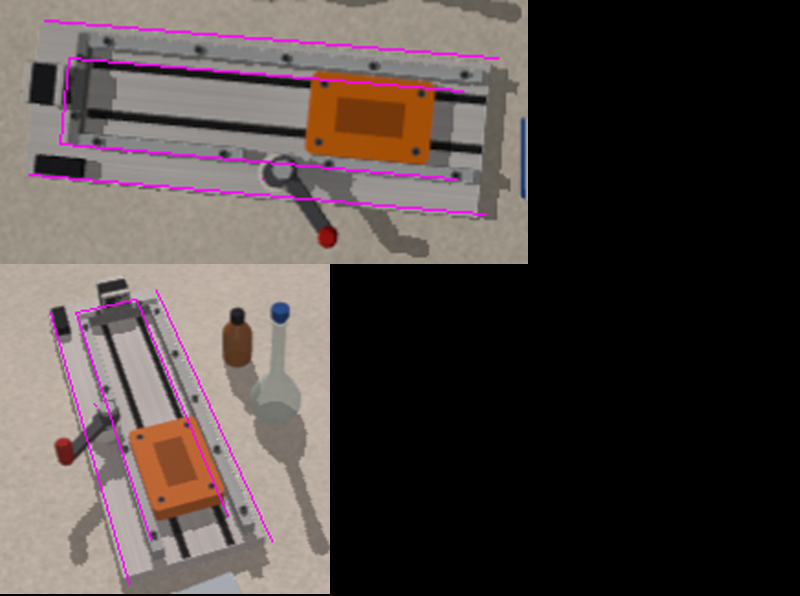

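```bash
python3 - <<'E'
s=open('c.py').read()
i=s.index("uv=");j=s.index("def T")
s=s[:i]+'''uv=np.array([[723,99],[722,124],[711,252],[709,275],[365,222],[364,242],[421,251]])/3.3+[150,160]-.35
L=np.array([[56.75,-205,38],[42.75,-205,38],[-47.25,-205,38],[-61.25,-205,38],[-47.25,34,38],[-61.25,34,38],[-62.75,-10,62]])/1000
'''+s[j:]
s=s.replace("((82,-240,20),(82,240,20)),((-82,-240,20),(-82,240,20))","((-62,-205,38),(-62,-34,38)),((-62,34,38),(-62,205,38)),((57,-205,38),(57,205,38))")
open('c.py','w').write(s)
E
python3 c.py; python3 -c "
import cv2,numpy as np
a=cv2.imread('pics/top2.png');b=cv2.imread('pics/side2.png')
b=cv2.resize(b,(330,330));
c=np.zeros((596,800,3),np.uint8);a=cv2.resize(a,(528,264));c[:264,:528]=a;c[264:594,:330]=b;cv2.imwrite('pics/mix2.png',c[:,:530])"
```

```text
track [ 0.5919974  0.0881917 -0.1003413] -5.749132715028433 [ 0.3  0.9  0.1 -0.6  0.   0.2  0.1 -0.6 -0.4 -0.1 -0.7  0.   0.5  0.3]
gauge trk [ -4.4 -93.1] knob [-125.1  -61.5]
knob r 80.86885989056603 angle 0.40961571782243256
```

View pics/mix2.png

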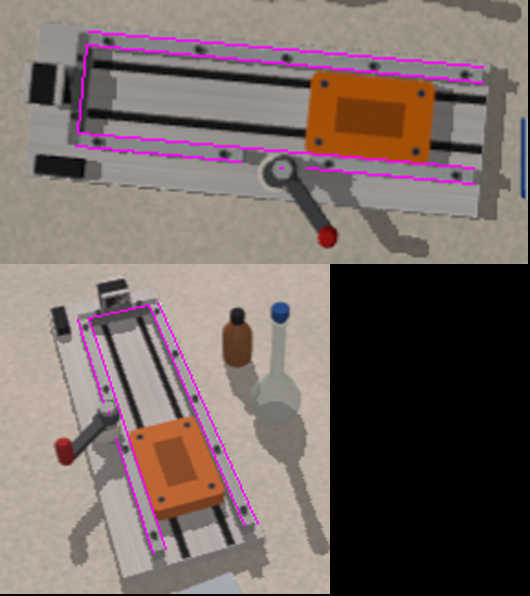

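```bash
cat >> h.py <<'E'
def go(xt,yt,z,dyaw=None):
    """scaled tool-frame delta from measured pose to track-frame (mm) point, world z (m)"""
    p=np.load("p.npy"); c,s=np.cos(p[2]),np.sin(p[2]); o=env.get_obs()
    P=np.array([p[0]+(c*xt-s*yt)/1000,p[1]+(s*xt+c*yt)/1000,z])
    Rt=R.from_euler('xyz',o["tool_rot"],degrees=True)
    d=Rt.inv().apply(P-o["tool_pos"])/.2
    tgt=R.from_euler('xyz',[180,0,180+np.degrees(p[2])],degrees=True)
    return d.round(3),((Rt.inv()*tgt).as_rotvec()/1.5).round(4)
def here():
    p=np.load("p.npy"); c,s=np.cos(p[2]),np.sin(p[2]); o=env.get_obs(); d=(o["tool_pos"][:2]-p[:2])*1000
    f=o["force"]; return "track xy",np.round([c*d[0]+s*d[1],-s*d[0]+c*d[1]],1),"z",o["tool_pos"][2].round(4),"F trk",np.round([c*f[0]+s*f[1],-s*f[0]+c*f[1],f[2]],2),"t",o["time_s"]
def tr(P):
    p=np.load("p.npy"); c,s=np.cos(p[2]),np.sin(p[2]); d=np.array(P)[:2]-p[:2]; return (np.array([c*d[0]+s*d[1],-s*d[0]+c*d[1]])*1000).round(1)
E
python3 -c "
from h import *
print(here(),go(-2,-190,.223))
print('flask',tr(unproj('top',[296,150],0.03)[0]),'bottle',tr(unproj('top',[246,146],0.03)[0]),'box edge',tr(unproj('top',[388,230],.037)[0]))"
```

```text
('track xy', array([-466.7,  493. ]), 'z', np.float64(0.2226), 'F trk', array([-0.72, -0.3 ,  0.07]), 't', 1.2) (array([-2.884e+00, -2.957e+00, -2.000e-03]), array([ 1.000e-04,  0.000e+00, -1.169e-01]))
flask [135.1 -30.8] bottle [134.   84.6] box edge [ -28.8 -256. ]
```

>>> {"op": "apply_moves", "data": {"moves": [[-0.14,-0.14,0,0,0,0,0],[-0.3,-0.3,0,0,0,-0.03,0],[-0.47,-0.47,0,0,0,-0.06,0],[-0.64,-0.64,0,0,0,-0.09,0],[-0.8,-0.8,0,0,0,-0.117,0],[-0.96,-0.96,0,0,0,-0.117,0],[-0.96,-0.96,0,0,0,-0.117,0],[-0.96,-0.96,0,0,0,-0.117,0]]}}

```text
time_s: 2.0
tool_pos: [0.3102, 0.3878, 0.2231]
tool_rot: [179.9, 0.0, 174.1]
force: [-1.2, 1.0, -0.0]
grip_width: 0.0308
grasp_force: 0.0
```

>>> {"op": "apply_moves", "data": {"moves": [[-0.12,-0.18,0,0,0,0,0],[-0.25,-0.38,0,0,0,0,0],[-0.38,-0.58,0,0,0,0,0],[-0.51,-0.78,0,0,0,0,0],[-0.64,-0.98,0,0,0,0,0]]}}

```text
time_s: 2.5
tool_pos: [0.4176, 0.1808, 0.2228]
tool_rot: [180.0, 0.0, 174.4]
force: [1.5, 1.3, -0.3]
grip_width: 0.0009
grasp_force: 0.0
```

>>> {"op": "apply_moves", "data": {"moves": [[-0.12,-0.18,0,0,0,0,0],[-0.25,-0.38,0,0,0,0,0],[-0.38,-0.58,0,0,0,0,0],[-0.51,-0.78,0,0,0,0,0],[-0.64,-0.98,0,0,0,0,0],[-0.64,-0.98,0,0,0,0,0],[-0.64,-0.98,0,0,0,0,0]]}}

```text
time_s: 3.2
tool_pos: [0.5255, -0.0266, 0.2223]
tool_rot: [-180.0, -0.0, 174.2]
force: [0.2, 1.0, 0.4]
grip_width: 0.0006
grasp_force: 0.0
```

```bash
python3 -c "
from h import *
print(here(),go(-2,-190,.12))"
```

```text
('track xy', array([ -54.6, -120.9]), 'z', np.float64(0.2223), 'F trk', array([0.14, 1.03, 0.43]), 't', 3.2) (array([-0.263, -0.345,  0.512]), array([-0.0002, -0.0002, -0.0002]))
```

>>> {"op": "apply_moves", "data": {"moves": [[-0.13,-0.18,0.1,0,0,0,0],[-0.263,-0.36,0.25,0,0,0,0],[-0.263,-0.36,0.45,0,0,0,0],[-0.263,-0.36,0.65,0,0,0,0],[-0.263,-0.36,0.65,0,0,0,0],[-0.263,-0.36,0.65,0,0,0,0]]}}

```text
time_s: 3.8
tool_pos: [0.5703, -0.1017, 0.0927]
tool_rot: [180.0, -0.1, 174.4]
force: [0.4, 0.4, 1.1]
grip_width: 0.0004
grasp_force: 0.0
```

```bash
python3 -c "
from h import *
print(here(),go(-2,-190,.027))
im=viewer.read_camera('side');cv2.imwrite('pics/s3.png',cv2.resize(im[90:330,160:400],None,fx=2.4,fy=2.4)[:,:,::-1])"
```

```text
('track xy', array([  -2.6, -191.1]), 'z', np.float64(0.0927), 'F trk', array([0.38, 0.39, 1.09]), 't', 3.8) (array([-0.003,  0.006,  0.328]), array([ 0.0004, -0.0008,  0.0022]))
```

View pics/s3.png

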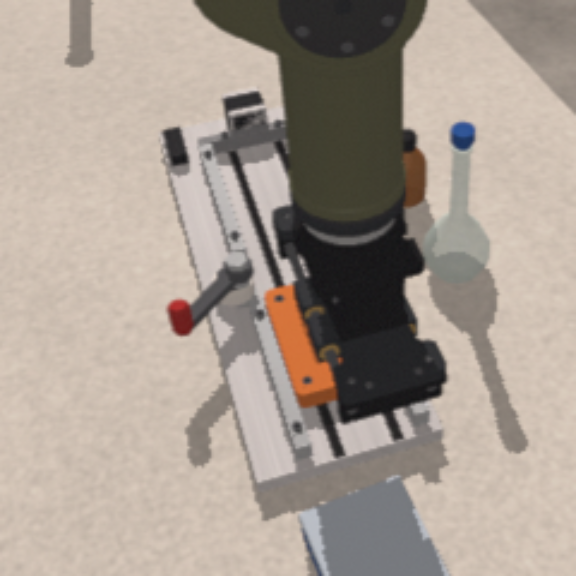

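>>> {"op": "apply_moves", "data": {"moves": [[0,0,0.12,0,0,0,0],[0,0,0.24,0,0,0,0],[0,0,0.328,0,0,0,0],[0,0,0.328,0,0,0,0],[0,0.03,0.328,0,0,0,0],[0,0.06,0.328,0,0,0,0],[0,0.1,0.328,0,0,0,0],[0,0.14,0.328,0,0,0,0],[0,0.18,0.328,0,0,0,0],[0,0.22,0.328,0,0,0,0],[0,0.26,0.328,0,0,0,0],[0,0.3,0.328,0,0,0,0],[0,0.34,0.328,0,0,0,0],[0,0.38,0.328,0,0,0,0],[0,0.42,0.328,0,0,0,0],[0,0.45,0.328,0,0,0,0],[0,0.45,0.328,0,0,0,0]]}}

```text
time_s: 5.55
tool_pos: [0.5797, -0.0143, 0.0275]
tool_rot: [-180.0, 0.1, 174.3]
force: [1.0, -1.9, 0.8]
grip_width: 0.0007
grasp_force: 1.2
```

```bash
cat > g.py <<'E'
from h import *
print(here())
im=viewer.read_camera("side"); hsv=cv2.cvtColor(im,cv2.COLOR_RGB2HSV)
og=(hsv[...,0]>5)&(hsv[...,0]<16)&(hsv[...,1]>140)&(hsv[...,2]>90); og[:,:205]=0;og[:120]=0;og[300:]=0;og[:,325:]=0
c=max(cv2.findContours(og.astype(np.uint8),0,1)[0],key=cv2.contourArea)[:,0]
q=np.array([tr(w) for w in unproj("side",c,.04)]); print("gauge top outline trk min/max (includes side face)",q.min(0),q.max(0))
red=((hsv[...,0]<4)|(hsv[...,0]>174))&(hsv[...,1]>150); red[:,320:]=0; red[:150]=0
v=np.argwhere(red)[:,::-1]; print("knob",len(v),tr(unproj("side",v.mean(0),.07)[0]))
E
python3 g.py
```

```text
('track xy', array([  -1.9, -103.2]), 'z', np.float64(0.0275), 'F trk', array([ 1.16, -1.83,  0.84]), 't', 5.55)
gauge top outline trk min/max (includes side face) [ -48.9 -108.2] [-23.6  33.7]
knob 99 [-124.9  -60.4]
```

>>> {"op": "apply_moves", "data": {"moves": [[0,0.03,0,0,0,0,0],[0,0.06,0,0,0,0,0],[0,0.09,0,0,0,0,0],[0,0.12,0,0,0,0,0],[0,0.14,0,0,0,0,0],[0,0.14,0,0,0,0,0],[0,0.14,0,0,0,0,0],[0,0.1,0,0,0,0,0],[0,0.06,0,0,0,0,0],[0,0.06,-0.1,0,0,0,0],[0,0.06,-0.25,0,0,0,0],[0,0.06,-0.45,0,0,0,0],[0,0.06,-0.5,0,0,0,0]]}}

```text
time_s: 6.9
tool_pos: [0.5825, -0.0029, 0.1309]
tool_rot: [179.9, 0.3, 174.2]
force: [0.3, -0.3, 0.9]
grip_width: 0.0003
grasp_force: 0.0
```

```bash
python3 g.py; python3 -c "
from h import *
print(go(-124,-100,.127),go(-124,-100,.067))"
```

```text
('track xy', array([ -0.3, -91.6]), 'z', np.float64(0.1309), 'F trk', array([ 0.29, -0.32,  0.94]), 't', 6.9)
gauge top outline trk min/max (includes side face) [-48.9 -81.4] [37.2 61.6]
knob 100 [-124.9  -60.6]
(array([ 0.618, -0.043,  0.015]), array([ 0.0018,  0.0038, -0.0002])) (array([ 0.62 , -0.044,  0.315]), array([ 0.0018,  0.0038, -0.0002]))
```

>>> {"op": "apply_moves", "data": {"moves": [[0.2,-0.043,0,0,0,0,0],[0.42,-0.043,0,0,0,0,0],[0.62,-0.043,0,0,0,0,0],[0.62,-0.043,0,0,0,0,0],[0.62,-0.043,0.15,0,0,0,0],[0.62,-0.043,0.315,0,0,0,0],[0.62,-0.043,0.315,0,0,0,0],[0.62,-0.043,0.315,0,0,0,0]]}}

```text
time_s: 7.75
tool_pos: [0.4557, 0.0008, 0.0635]
tool_rot: [-179.9, -0.1, 174.2]
force: [1.0, -0.6, 0.2]
grip_width: 0.0003
grasp_force: 0.0
```

```bash
python3 -c "
from h import *
print(here())"
```

```text
('track xy', array([-126.9, -100.6]), 'z', np.float64(0.0635), 'F trk', array([ 1.05, -0.52,  0.23]), 't', 7.75)
```

>>> {"op": "apply_moves", "data": {"moves": [[0,0,-0.025,0,0,0,0],[0,0.03,-0.025,0,0,0,0],[0,0.06,-0.025,0,0,0,0],[0,0.08,-0.025,0,0,0,0],[0,0.1,-0.025,0,0,0,0],[0.01,0.115,-0.025,0,0,0,0],[0.015,0.13,-0.025,0,0,0,0],[0.023,0.145,-0.025,0,0,0,0],[0.03,0.16,-0.025,0,0,0,0],[0.036,0.175,-0.025,0,0,0,0],[0.042,0.19,-0.025,0,0,0,0],[0.048,0.205,-0.025,0,0,0,0],[0.054,0.22,-0.025,0,0,0,0],[0.06,0.235,-0.025,0,0,0,0],[0.065,0.25,-0.025,0,0,0,0],[0.07,0.265,-0.025,0,0,0,0],[0.073,0.28,-0.025,0,0,0,0],[0.075,0.29,-0.025,0,0,0,0],[0.075,0.29,-0.025,0,0,0,0]]}}

```text
time_s: 9.65
tool_pos: [0.4475, 0.0612, 0.0692]
tool_rot: [179.9, 0.1, 174.3]
force: [-1.0, 0.2, -0.6]
grip_width: 0.0006
grasp_force: 0.5
```

```bash
sed -i 's/^print(here())/print(*[here()[5].tolist() for _ in range(1)],here())/' g.py; python3 g.py
cat > k.py <<'E'
from h import *
fs=[]
for i in range(4): fs.append(here()[5]); viewer.read_camera("top")
print(here(),"meanF",np.mean(fs,0).round(2),np.std(fs,0).round(2))
hsv=cv2.cvtColor(viewer.read_camera("side"),cv2.COLOR_RGB2HSV)
red=((hsv[...,0]<4)|(hsv[...,0]>174))&(hsv[...,1]>150); red[:,320:]=0; red[:150]=0
v=np.argwhere(red)[:,::-1]; k=tr(unproj("side",v.mean(0),.07)[0]); d=k-[-62.75,-10]; print("knob",len(v),k,"angle",1.1+np.arctan2(d[1],-d[0]))
E
python3 k.py
```

```text
[-1.06, 0.09, -0.57] ('track xy', array([-141.1,  -41.4]), 'z', np.float64(0.0692), 'F trk', array([-1.06,  0.09, -0.57]), 't', 9.65)
gauge top outline trk min/max (includes side face) [-47.4 -81.4] [38.8 62.3]
knob 0 [nan nan]
('track xy', array([-140.6,  -41.5]), 'z', np.float64(0.0695), 'F trk', array([0.16, 0.83, 0.64]), 't', 9.9) meanF [-0.26 -0.21 -0.04] [0.21 0.5  0.19]
knob 0 [nan nan] angle nang.py:8: RuntimeWarning: Mean of empty slice.
  v=np.argwhere(red)[:,::-1]; print("knob",len(v),tr(unproj("side",v.mean(0),.07)[0]))
  ret = um.true_divide(
k.py:7: RuntimeWarning: Mean of empty slice.
  v=np.argwhere(red)[:,::-1]; k=tr(unproj("side",v.mean(0),.07)[0]); d=k-[-62.75,-10]; print("knob",len(v),k,"angle",1.1+np.arctan2(d[1],-d[0]))
  ret = um.true_divide(
```

>>> {"op": "apply_moves", "data": {"moves": [[0,0.01,0,0,0,0,0],[0,0.02,0,0,0,0,0],[0.005,0.03,0,0,0,0,0],[0.005,0.04,0,0,0,0,0],[0.005,0.04,0,0,0,0,0]]}}

```text
time_s: 10.45
tool_pos: [0.4468, 0.0689, 0.069]
tool_rot: [180.0, 0.0, 174.3]
force: [-0.7, -0.7, 0.2]
grip_width: 0.0005
grasp_force: 0.4
```

```bash
sed -i '/^hsv/,$d' k.py
cat >> k.py <<'E'
c=viewer.read_camera("side")
cv2.imwrite("pics/s5.png",cv2.resize(c[130:290,180:380],None,fx=4,fy=3.75,interpolation=cv2.INTER_CUBIC)[:,:,::-1])
hsv=cv2.cvtColor(c,cv2.COLOR_RGB2HSV)
og=(hsv[...,0]>5)&(hsv[...,0]<16)&(hsv[...,1]>140)&(hsv[...,2]>90); og[:,:205]=0;og[:120]=0;og[300:]=0;og[:,325:]=0
q=np.array([tr(w) for w in unproj("side",np.argwhere(og)[:,::-1],.04)]); print("gauge",q.min(0),q.max(0),q.mean(0))
E
python3 k.py
```

```text
('track xy', array([-142.5,  -33.8]), 'z', np.float64(0.069), 'F trk', array([ 0.26, -0.9 , -0.44]), 't', 10.65) meanF [-0.29 -0.66  0.2 ] [0.44 0.58 0.32]
gauge [-45.6 -81.4] [134.9 120.5] [ -0.20179964 -11.31517696]
```

View pics/s5.png

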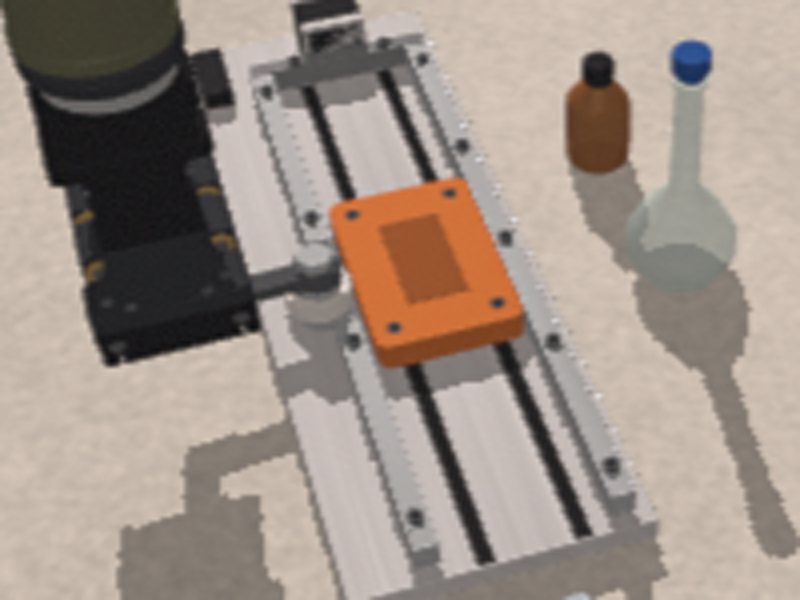

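```bash
cat > f.py <<'E'
from h import *
fs=[]
for i in range(6): fs.append(here()[5]); viewer.read_camera("side")
print(here()[1],"meanF",np.mean(fs,0).round(2),np.std(fs,0).round(2))
hsv=cv2.cvtColor(viewer.read_camera("side"),cv2.COLOR_RGB2HSV)
og=(hsv[...,0]>5)&(hsv[...,0]<16)&(hsv[...,1]>140)&(hsv[...,2]>90); og[:,:205]=0;og[:170]=0;og[300:]=0;og[:,320:]=0
q=np.array([tr(w) for w in unproj("side",np.argwhere(og)[:,::-1],.04)]); print("gauge",q.min(0),q.max(0),q.mean(0).round(2))
E
python3 f.py
```

```text
[-142.5  -34. ] meanF [ 0.02 -0.2   0.05] [0.61 0.43 0.81]
gauge [-45.6 -81.4] [40.  62.3] [ -3.26 -13.72]
```

>>> {"op": "apply_moves", "data": {"moves": [[0,0.005,0,0,0,0,0],[0,0.01,0,0,0,0,0],[0,0.015,0,0,0,0,0],[0,0.015,0,0,0,0,0]]}}

```text
time_s: 11.45
tool_pos: [0.4467, 0.0714, 0.0689]
tool_rot: [-180.0, -0.0, 174.3]
force: [-1.1, -1.7, 1.0]
grip_width: 0.0006
grasp_force: 0.9
```

```bash
python3 f.py
```

```text
[-142.8  -31.3] meanF [-1.48 -1.89  1.33] [0.4  0.21 0.61]
gauge [-45.5 -81.4] [40.1 62.3] [ -2.94 -13.66]
```

>>> {"op": "apply_moves", "data": {"moves": [[0,0.005,0,0,0,0,0],[0,0.01,0,0,0,0,0],[0,0.01,0,0,0,0,0]]}}

```text
time_s: 12.1
tool_pos: [0.4471, 0.0737, 0.0688]
tool_rot: [180.0, -0.0, 174.3]
force: [-1.4, -1.5, -0.4]
grip_width: 0.0008
grasp_force: 0.8
```

```bash
python3 f.py
```

```text
[-142.4  -29. ] meanF [-1.13 -1.39 -0.6 ] [0.49 0.58 0.24]
gauge [-44.9 -81.4] [40.4 62.3] [ -2.62 -13.62]
```

>>> {"op": "apply_moves", "data": {"moves": [[0,0.005,0,0,0,0,0],[0,0.01,0,0,0,0,0],[0,0.01,0,0,0,0,0]]}}

```text
time_s: 12.75
tool_pos: [0.4474, 0.0754, 0.069]
tool_rot: [-180.0, -0.0, 174.3]
force: [-1.3, -2.6, 0.9]
grip_width: 0.0008
grasp_force: 1.1
```

```bash
python3 f.py
```

```text
[-142.5  -27.2] meanF [-0.92 -2.39  0.25] [0.35 0.54 0.31]
gauge [-44.9 -81.4] [40.4 62.3] [ -2.56 -13.76]
```

>>> {"op": "apply_moves", "data": {"moves": [[0,0.005,0,0,0,0,0],[0,0.01,0,0,0,0,0],[0,0.01,0,0,0,0,0]]}}

```text
time_s: 13.4
tool_pos: [0.4474, 0.0772, 0.0689]
tool_rot: [-180.0, -0.0, 174.3]
force: [-2.7, -3.2, 0.9]
grip_width: 0.0003
grasp_force: 1.9
```

```bash
python3 f.py
```

```text
[-142.7  -25.4] meanF [-1.72 -3.83  1.01] [0.55 0.45 0.44]
gauge [-44.9 -81.4] [40.4 62.3] [ -2.54 -13.67]
```

>>> {"op": "apply_moves", "data": {"moves": [[0,-0.03,0,0,0,0,0],[0,-0.1,0,0,0,0,0],[0,-0.2,-0.05,0,0,0,0],[0,-0.3,-0.25,0,0,0,0],[-0.2,-0.37,-0.35,0,0,0,0],[-0.45,-0.37,-0.35,0,0,0,0],[-0.71,-0.37,-0.35,0,0,0,0],[-0.71,-0.37,-0.35,0,0,0,0],[-0.71,-0.37,-0.35,0,0,0,0]]}}

```text
time_s: 14.65
tool_pos: [0.5818, -0.0125, 0.1385]
tool_rot: [-179.8, -0.1, 174.1]
force: [-0.0, -0.3, 1.3]
grip_width: 0.0003
grasp_force: 0.0
```

```bash
python3 f.py; python3 -c "
from h import *
print(go(2,-97,.027))"
```

```text
[ -1.2 -99. ] meanF [-0.09 -0.05  0.4 ] [0.53 0.39 0.68]
gauge [-44.9 -81.4] [40.3 61.6] [-12.33 -26.46]
(array([-0.015,  0.008,  0.565]), array([0.0014, 0.0008, 0.0002]))
```

>>> {"op": "apply_moves", "data": {"moves": [[-0.015,0,0.2,0,0,0,0],[-0.015,0,0.4,0,0,0,0],[-0.015,0,0.555,0,0,0,0],[-0.015,0,0.555,0,0,0,0],[-0.015,0.03,0.555,0,0,0,0],[-0.015,0.06,0.555,0,0,0,0],[-0.015,0.09,0.555,0,0,0,0],[-0.015,0.11,0.555,0,0,0,0],[-0.015,0.13,0.555,0,0,0,0],[-0.015,0.16,0.555,0,0,0,0],[-0.015,0.19,0.555,0,0,0,0],[-0.015,0.22,0.555,0,0,0,0],[-0.015,0.25,0.555,0,0,0,0],[-0.015,0.28,0.555,0,0,0,0]]}}

```text
time_s: 16.4
tool_pos: [0.5901, 0.0348, 0.0295]
tool_rot: [-179.4, 0.1, 173.9]
force: [-4.3, -16.5, 8.6]
grip_width: 0.0005
grasp_force: 8.8
```

```bash
python3 f.py; python3 -c "
from h import *
print(here())"
```

```text
[  3.5 -51.8] meanF [ -2.09 -15.2    8.31] [0.53 0.92 0.4 ]
gauge [-44.8 -58.4] [-17.6  84.4] [-32.82   7.99]
('track xy', array([  3.5, -51.9]), 'z', np.float64(0.0295), 'F trk', array([ -2.04, -13.95,   7.06]), 't', 16.75)
```

>>> {"op": "apply_moves", "data": {"moves": [[0,0.02,-0.005,0,0,0,0],[0,0.045,-0.005,0,0,0,0],[0,0.07,-0.005,0,0,0,0],[0,0.095,-0.005,0,0,0,0],[0,0.12,-0.005,0,0,0,0],[0,0.145,-0.005,0,0,0,0],[0,0.17,-0.005,0,0,0,0],[0,0.195,-0.005,0,0,0,0],[0,0.22,-0.005,0,0,0,0],[0,0.245,-0.005,0,0,0,0],[0,0.27,-0.005,0,0,0,0],[0,0.27,-0.005,0,0,0,0]]}}

```text
time_s: 17.95
tool_pos: [0.5959, 0.1001, 0.0292]
tool_rot: [179.9, 0.0, 174.3]
force: [0.7, -2.4, 0.5]
grip_width: 0.0004
grasp_force: 1.0
```

```bash
python3 f.py; python3 -c "
from h import *
print(here())"
```

```text
[ 1.9 12. ] meanF [ 0.44 -0.49  0.13] [0.43 0.93 0.35]
gauge [-45.9   3.7] [-18.9 115.6] [-34.8   55.75]
('track xy', array([ 2. , 11.8]), 'z', np.float64(0.0287), 'F trk', array([ 0.  , -0.39, -0.35]), 't', 18.3)
```

>>> {"op": "apply_moves", "data": {"moves": [[0,0.025,0,0,0,0,0],[0,0.05,0,0,0,0,0],[0,0.075,0,0,0,0,0],[0,0.1,0,0,0,0,0],[0,0.125,0,0,0,0,0],[0,0.15,0,0,0,0,0],[0,0.175,0,0,0,0,0],[0,0.2,0,0,0,0,0],[0,0.225,0,0,0,0,0],[0,0.245,0,0,0,0,0],[0,0.265,0,0,0,0,0],[0,0.265,0,0,0,0,0],[0,0.265,0,0,0,0,0]]}}

```text
time_s: 19.6
tool_pos: [0.6011, 0.1523, 0.0293]
tool_rot: [179.9, 0.0, 174.3]
force: [0.0, -0.8, 0.3]
grip_width: 0.0005
grasp_force: 0.0
```

```bash
python3 -c "
from h import *
print(here())"
```

```text
('track xy', array([ 2.7, 64.7]), 'z', np.float64(0.0293), 'F trk', array([ 0.13, -0.84,  0.3 ]), 't', 19.6)
```

>>> {"op": "apply_moves", "data": {"moves": [[0,-0.05,0,0,0,0,0],[0,-0.1,0,0,0,0,0],[0,-0.1,-0.2,0,0,0,0],[0,-0.1,-0.4,0,0,0,0],[0,-0.1,-0.7,0,0,0,0],[0,-0.35,-0.9,0,0,0,0],[0,-0.6,-0.9,0,0,0,0],[0,-0.85,-0.9,0,0,0,0],[0,-0.98,-0.9,0,0,0,0],[0,-0.98,-0.9,0,0,0,0]]}}

```text
time_s: 20.6
tool_pos: [0.5796, -0.054, 0.2102]
tool_rot: [-179.9, 0.1, 173.5]
force: [-1.3, -0.9, 0.5]
grip_width: 0.0003
grasp_force: 0.0
```

```bash
python3 -c "
from h import *
c=viewer.read_camera('side')
print(here())
print(tr(unproj('side',masks_of('side','gauge')[0]['location'],.037)[0]))
cv2.imwrite('pics/s6.png',cv2.resize(c[100:300,180:400],None,fx=3,fy=3,interpolation=cv2.INTER_CUBIC)[:,:,::-1])
c=viewer.read_camera('top')
hsv=cv2.cvtColor(c,cv2.COLOR_RGB2HSV)
red=((hsv[...,0]<4)|(hsv[...,0]>174))&(hsv[...,1]>150); red[:230]=0
v=np.argwhere(red)[:,::-1]
if len(v):
  k=tr(unproj('top',v.mean(0),.075)[0]); d=k-[-62.75,-10]; print('knob',k,'angle',1.1+np.arctan2(d[1],-d[0]))
"
```

```text
('track xy', array([   2.1, -138.1]), 'z', np.float64(0.2097), 'F trk', array([-0.33,  0.86, -0.25]), 't', 20.65)
[-17.6 119.6]
knob [-143.1   -8.7] angle 1.1161778044235662
```

View pics/s6.png

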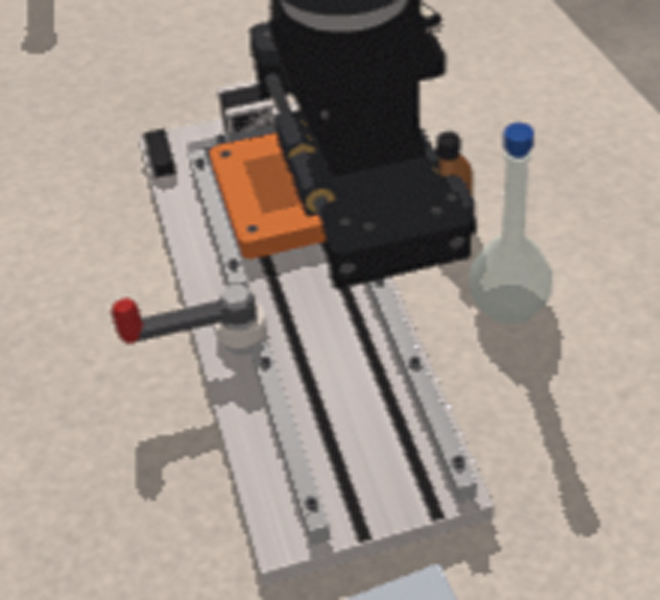

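```bash
python3 -c "
from h import *
for q in([243,243],[212,148],[268,134]): print(tr(unproj('side',np.array(q)/3+[180,100],.04)[0]))
og=lambda h:(h[...,0]>5)&(h[...,0]<16)&(h[...,1]>180)&(h[...,2]>90)
m=og(cv2.cvtColor(viewer.read_camera('top'),cv2.COLOR_RGB2HSV)); m[:180]=0;m[:,300:]=0
q=np.array([tr(w) for w in unproj('top',np.argwhere(m)[:,::-1],.04)]) if m.any() else None
print(m.sum(), None if q is None else (q.min(0),q.max(0)))
"
```

```text
[-41.9  73.1]
[-40.5 198.3]
[ 10.1 200.6]
2058 (array([-43.7,  71.2]), array([ 40.7, 200.7]))
```

Gauge centre is at y ≈ 136 mm, inside the window; the lever angle is about 1.116.

```bash
python3 -c "
from cell import env
print(env.sign_off())"
```

```text
the job is handed in; nothing more can be done
None
```

The roller is set to the gauge (lever measured at 1.12 rad, so a gap of about 85.3 mm), the gauge lies about 5 mm short of the end stop, and the job is handed in (no verdict returned); the drag through the roller was about 15 N, heavier than the 3 to 9 N expected.

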